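Seat the hex key and tighten the clamp of the pine ham stand

ROBOT

A 6-joint arm with a two-finger parallel gripper is mounted at the origin on the work surface. World frame = base frame: x ahead of the robot, y to its left, z up, the work surface at z = 0. Lengths are in m, angles in rad, forces in N, time in s.
With the tool pointing down it reaches from about 0.35 to 0.975 m from the base axis. Payload 4.9 kg.
Tool frame: the origin (TCP) lies on the mounting face of the last link; the fingertips stand 173 mm ahead of it and the grasp point (between the pads) lies 155 mm ahead of it; z points along the fingers, y is the line along which they close (so a half turn about z gives the same grasp; the last joint's range is limited). The gripper opens to 85 mm and grips with 20 to 120 N. Pads are 22 mm wide; open, the fingers measure 114 mm over their backs; the gripper's body (76 mm by 85 mm) begins 54 mm behind the grasp point. The pads swing forward as they close: fully open they stand 13 mm farther back than shut.
Start: joints at [1.084, 0.053, 1.613, -0, 1.476, -0.119], TCP at [0.225, 0.583, 0.405] pointing down, gripper open.
Joint ranges: [-3.01, 3.01], [-1.01, 2.22], [0.06, 2.58], [-1.02, 4.17], [0.09, 2.62], [-3.14, 3.14]. Speed limits (rad/s): [2.57, 2.57, 3.14, 3.14, 3.14, 3.14].

INTERFACE

Orientations are given as a rotation vector (axis times angle).
In Python, from station import monitor, eyes, finish_job gives the robot as it stands. The module is installed in compiled form; this text tells all that it offers.
- The arm moves only by the tool step_arm, never from a script. Its argument "commands" is a list of rows, each a list of 3 entries, a list of its own where there are three numbers: the opening in per cent of the stroke, from 0 (shut) to 100 (fully open), then the shift along the tool's x, y, z in mm, then the turn about the tool's z in degrees. In form: [[hand, [x, y, z], yaw], ...]. A call has 1 to 12 rows; each row is the pose to reach, as a shift and turn from the pose commanded when the call began, along the tool's axes at that moment; what a row does not reach only later rows make up. A row lasts 1/8 s, in which the tool goes at most 62.5 mm and 10.7 degrees, less where a joint would pass 70% of its speed; a pose out of reach is approached as far as the arm can. A call with a gripper value outside its range is refused whole. The fingers move at their own pace and stop on an object; "squeeze" is the grip in N (left out, the last holds). Time passes only in rows, so rows that repeat a pose let the fingers close. It gives the time, the measured TCP pose, the force, the opening and the grip force at its end, in the units of the state.
- monitor.get_obs(): the state, without advancing time (a new reading comes with each control period).
- eyes.get_image(name): name is "side" or "top" or "wrist"; returns the picture (400x640x3 uint8, red, green, blue); there is no depth.
- eyes.camera_info(name): a dict with "camera_matrix" (3x3 intrinsics, pixels), "extrinsics" (4x4, takes a point from camera to world coordinates). Camera axes: x right, y down, z forward; pixel columns grow to the right and rows downward; lengths in m; the calibration is good to about 2 mm. A picture is of the moment at which its call begins: read the wrist's pose just before it. camera_info takes no time and is no camera call; for the wrist camera it gives the pose at the moment of the call.
- finish_job(): hands the job in; it is judged then, once.
The state is a dict: "t": time; "q": joint angles; "dq": joint speeds; "effort": joint torques, N m; "tool_pos": TCP position; "tool_rot": TCP orientation; "contact_force": force on the tool from outside, world axes, zero at the start; "wrist_torque": the same for the moment, N m; "opening": finger opening in m; "grip_force": force on a finger pad.
Only numpy, scipy, OpenCV 4.12 (cv2) and the standard library are available. Lean on these libraries where they do the work, as an engineer would, in place of code of your own. Each camera call takes 0.05 s, during which the arm holds its last target. There are 200 camera calls.

TASK

Get the pale pine ham stand ready for the next ham: the T-handled hex key standing in its clamp has not dropped into the hidden screw yet. Turn the key clockwise (seen from above) until its bar lies over the white line and push it down fully home, then carry on turning clockwise to the red line so that the screw is tightened, and let go with the key left in the clamp. Do not touch the key in the dark stand.

Things in the scene. Friction and masses are not known exactly. Their poses are not given: they have to be found in the camera images.
- pine_stand: Fixed pine stand: board 360 x 150 x 30 mm, steel clamp barrel (56 mm wide, top at 100 mm) on a dark plate, 205 mm high upright 150 mm beyond the barrel along x. Origin: barrel axis at table height, z up, x along the board. White line on the plate: along x; red line: 50 deg clockwise of it from above. Hidden socket in the barrel: rim at 55 mm, floor 37 mm. It swaps sides with the dark stand.
- pine_key: T-handled hex key, 0.35 kg, loose, greased, upright in the pine stand's barrel. Origin: lower tip; z up, x along the bar. Bar black, round, 18 mm thick, 92 mm long, centre 100 mm above the tip. At first the tip rests on the socket rim, bar 20 to 34 deg anticlockwise of the white line. With the bar within about 14 deg of that line it can drop 18 mm: by itself if free, pushed down if gripped.
- pine_screw (a joint): Turn (rad) of the hidden clamp screw in the pine stand: 0 at the start, growing clockwise from above, stop at 1.2; needs about 0.12 Nm and stays where left. Only the seated key turns it, after some 14 deg of slack past the white line: it reads about 0.6 with the bar at the red line.
- dark_key: A like T-handled key standing in the clamp of the other stand, which is the same but of dark brown wood. Not to be touched. Origin and axes as for the pine stand's key.
Mind the look-alikes: they are no part of the job. Leave any blue, green or orange look-alike of the pine_key alone.

How it is judged:
On the way, in this order (a step that is already met when the one before it is completed fails the run):
1. the pine stand's key has dropped into its socket (z of pine_key in the frame of pine_stand below 0.048 m and horizontal distance between pine_key and pine_stand below 0.01 m), for 0.1 s.
2. the screw has then been turned clockwise with the key (value of joint pine_screw above 0.2 rad), for 0.1 s.
At the end, for the whole second after the job is handed in: The pine stand's key is home in its socket (tip within 5 mm of the socket floor, within 10 mm of the barrel's axis, upright within 0.2 rad), the pine screw has turned at least 0.2 rad (11 degrees) clockwise, the key is released and at rest, and the dark stand's key still stands as high as it did (z of pine_key in the frame of pine_stand below 0.042 m and horizontal distance between pine_key and pine_stand below 0.01 m and angle between pine_key's own z axis and vertical below 0.2 rad and value of joint pine_screw above 0.2 rad and linear speed of pine_key below 0.02 m/s and z of dark_key in the frame of pine_stand above 0.048 m); the robot touches nothing.
It fails at once if the robot touches the dark stand's key (contact force between any of the fingers, the arm and dark_key above 1 N).
It also fails if it takes over 35 s, if anything falls off the work surface, if the arm or the gripper's body presses on something with over 40 N, if the wrist force passes 120 N, or if a joint passes its speed limit or range.

## Working session

There is one attempt and no reset: what is moved stays moved. The work goes in short steps, Python scripts to look and compute and a tool call to move; the robot and the scene stay as the last step left them, time stands still between calls to the robot, and variables do not carry over. Pictures are saved under pics/ and viewed, at most 10 in all, crops included, and the job is handed in when it is done.

Besides the shell and the picture viewer there is one more tool, called in YAML: its name, and indented under it one key for each argument. step_arm: Moves the arm, as the interface text tells. Its arguments: {"type":"object","properties":{"commands":{"type":"array"},"squeeze":{"type":"number"}},"required":["commands"]}

```bash
mkdir -p pics
python3 - <<'E'
from station import monitor, eyes
import cv2, numpy as np
o=monitor.get_obs(); print({k:np.round(o[k],3) for k in o})
for n in ("top","side"):
    i=eyes.camera_info(n); print(n,np.round(i["camera_matrix"],1).tolist(),np.round(i["extrinsics"],4).tolist())
    cv2.imwrite(f"pics/{n}0.png",eyes.get_image(n)[:,:,::-1])
E
```

```text
{'t': np.float64(0.0), 'q': array([ 1.084,  0.053,  1.614,  0.   ,  1.476, -0.119]), 'dq': array([-0.   , -0.   , -0.001, -0.   , -0.002, -0.001]), 'effort': array([ 0.0000e+00, -3.9367e+01, -3.7018e+01,  0.0000e+00,  7.0000e-03,
       -0.0000e+00]), 'tool_pos': array([0.225, 0.583, 0.403]), 'tool_rot': array([-5.740e-01, -3.088e+00,  3.000e-03]), 'contact_force': array([ 0.309, -0.294,  0.095]), 'wrist_torque': array([-0.008, -0.021, -0.041]), 'grip_force': np.float64(0.0), 'opening': np.float64(0.085)}
top [[468.3, 0.0, 315.5], [0.0, 468.3, 200.1], [0.0, 0.0, 1.0]] [[0.0172, -0.9958, 0.0902, 0.3883], [-0.9999, -0.017, 0.0024, -0.0118], [-0.0009, -0.0902, -0.9959, 0.9874], [0.0, 0.0, 0.0, 1.0]]
side [[414.5, 0.0, 311.1], [0.0, 414.5, 205.6], [0.0, 0.0, 1.0]] [[-0.9981, -0.0542, 0.0282, 0.455], [-0.0587, 0.724, -0.6873, 0.5093], [0.0169, -0.6877, -0.7258, 0.6273], [0.0, 0.0, 0.0, 1.0]]
```

View pics/top0.png

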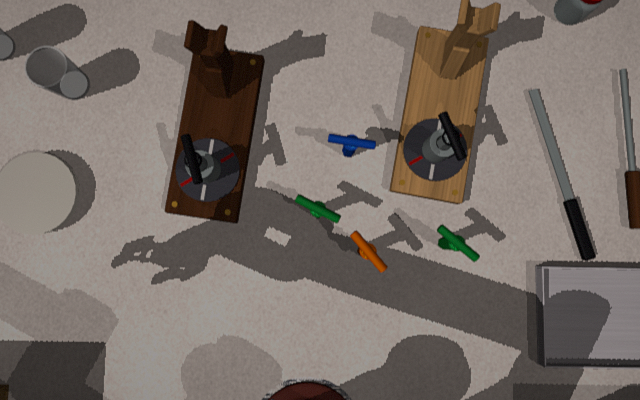

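View pics/side0.png

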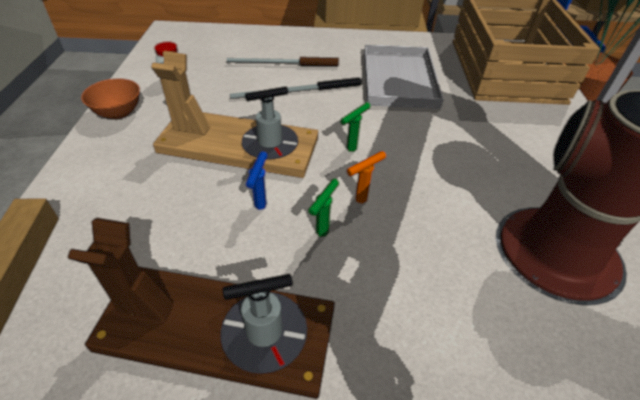

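The pine stand is at right in the top view, with its key bar at about (452,136). The dark stand is at left, around (205,165). I'll enlarge the pine stand.

Run:
```python
import cv2
a=cv2.imread("pics/top0.png")[90:210,380:500]; b=cv2.imread("pics/side0.png")[70:190,210:330]
a=cv2.resize(a,(400*3//2,600),interpolation=cv2.INTER_CUBIC)
cv2.imwrite("pics/c1.png",a)
```

```text
(no output)
```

View pics/c1.png

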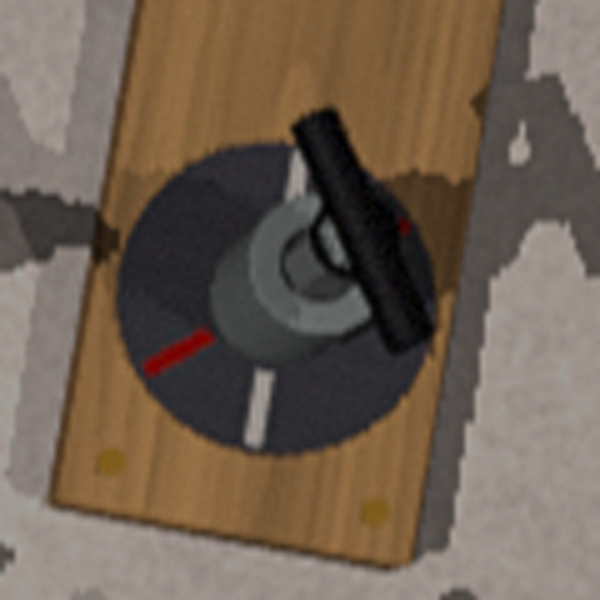

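```bash
cat > h.py <<'E'
import numpy as np
from station import monitor, eyes
from scipy.spatial.transform import Rotation as R
def ray(cam,u,v,z,info=None):
    i=info or eyes.camera_info(cam); E=np.array(i["extrinsics"]); d=E[:3,:3]@np.linalg.solve(i["camera_matrix"],[u,v,1])
    return E[:3,3]+d*(z-E[2,3])/d[2]
E
python3 - <<'E'
from h import *
c=lambda x,y,z: ray("top",380+x/5-.4,90+y/5-.4,z)
A,B=c(315,118,.155),c(412,343,.155)
print("bar",A,B,(A+B)/2,np.linalg.norm(A-B),np.degrees(np.arctan2(*(A-B)[1::-1])))
print("plate",c(277,298,.033),"barrel",c(315,262,.1))
W,V=c(297,160,.033),c(256,444,.033);print("white",W,V,np.degrees(np.arctan2(*(W-V)[1::-1])),(W+V)/2)
L,M=c(140,0,.03),c(52,502,.03);print("edge",np.degrees(np.arctan2(*(L-M)[1::-1])))
for z in(.155,): 
  for u,v in((250,97),(286,91)):print(ray("side",u,v,z))
o=monitor.get_obs();print(R.from_rotvec(o["tool_rot"]).as_matrix().round(3))
E
```

```text
bar [ 0.62592312 -0.23775877  0.155     ] [ 0.54382042 -0.27203999  0.155     ] [ 0.58487177 -0.25489938  0.155     ] 0.08897221943611942 22.662519288222217
plate [ 0.58449538 -0.25461884  0.033     ] barrel [ 0.58502177 -0.25227321  0.1       ]
white [ 0.64279552 -0.26326524  0.033     ] [ 0.52349605 -0.24563745  0.033     ] -8.40525384121364 [ 0.58314578 -0.25445134  0.033     ]
edge -9.695153268072975
[ 0.61819293 -0.23899818  0.155     ]
[ 0.54606421 -0.26863748  0.155     ]
[[-0.933  0.36  -0.001]
 [ 0.36   0.933 -0.002]
 [ 0.    -0.002 -1.   ]]
```

Pine barrel axis is about (0.585, -0.2545). The bar lies at 22.7° and the white line at about -9°, so the difference of ~32° fits the given 20–34°. Bar length measures 89 mm against 92 given, and three independent points agree on the centre.

step_arm:
  commands:
    - [100, [-55, -56, 0], -4]
    - [100, [-110, -112, 0], -8]
    - [100, [-160, -164, 0], -12]
    - [100, [-215, -220, 0], -16]
    - [100, [-270, -276, 0], -20]
    - [100, [-320, -328, 0], -24]
    - [100, [-375, -384, 0], -28]
    - [100, [-430, -440, 0], -32]
    - [100, [-485, -496, 0], -36]
    - [100, [-540, -552, 0], -40]
    - [100, [-595, -608, 0], -44]
    - [100, [-637, -652, 0], -44]

```text
t: 1.6
tool_pos: [0.5214, -0.1079, 0.4043]
tool_rot: [0.624, -3.079, -0.001]
contact_force: [0.6, 1.4, -0.4]
opening: 0.0855
grip_force: 0.0
```

step_arm:
  commands:
    - [100, [0, 0, 0], 0]
    - [100, [0, 0, 0], 0]
    - [100, [0, 0, 0], 0]

```text
t: 1.98
tool_pos: [0.5208, -0.1046, 0.4045]
tool_rot: [0.627, -3.078, -0.001]
contact_force: [-0.3, 0.2, 0.0]
opening: 0.0851
grip_force: 0.0
```

Run:
```python
from h import *
import cv2
o=monitor.get_obs();M=R.from_rotvec(o["tool_rot"]).as_matrix();print(o["tool_pos"],M.round(3),o["q"])
d=np.array([.5848,-.2545,.310])-o["tool_pos"];print("tool shift mm",(M.T@d*1000).round(1),"yaw",np.degrees(np.arctan2(-M[1,0],-M[0,0])))
i=eyes.camera_info("wrist");np.savez("w.npz",K=i["camera_matrix"],E=i["extrinsics"])
cv2.imwrite("pics/w1.png",eyes.get_image("wrist")[:,:,::-1])
```

```text
[ 0.52078676 -0.10458799  0.40453238] [[-0.92  -0.391 -0.   ]
 [-0.391  0.92   0.   ]
 [ 0.     0.    -1.   ]] [-3.38378586e-01 -1.73247081e-01  1.82946194e+00  2.09247837e-04
  1.48570037e+00 -2.31097685e+00]
tool shift mm [  -0.3 -163.    94.5] yaw 23.02053539687157
```

View pics/w1.png

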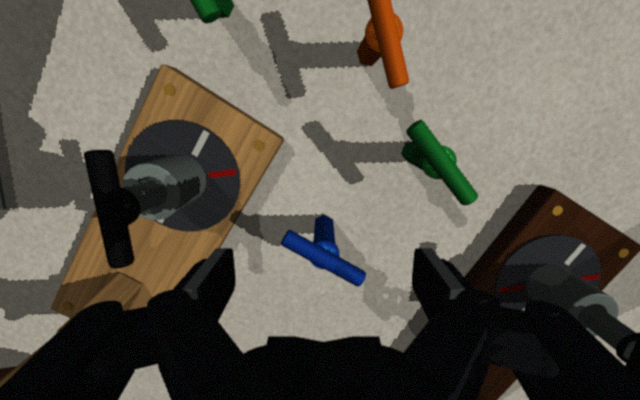

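The wrist view shows the pine bar from (98,152) to (121,264), with the arm short of target by 163 mm along tool y. I'll move the rest of the way and cross-check.

Run:
```python
from h import *
w=np.load("w.npz");i=dict(camera_matrix=w["K"],extrinsics=w["E"])
A,B=ray("",98,153,.155,i),ray("",121,264,.155,i);d=A-B
print(A,B,(A+B)/2,np.linalg.norm(d),np.degrees(np.arctan2(-d[1],-d[0])))
```

```text
[ 0.54534132 -0.27083609  0.155     ] [ 0.62713644 -0.2359692   0.155     ] [ 0.58623888 -0.25340265  0.155     ] 0.08891649043761937 23.087147811865037
```

step_arm:
  commands:
    - [100, [0, -40, 0], 0]
    - [100, [0, -80, 0], 0]
    - [100, [0, -120, 0], 0]
    - [100, [0, -163, 0], 0]
    - [100, [0, -163, 0], 0]
    - [100, [0, -163, 0], 0]
    - [100, [0, -163, 0], 0]

```text
t: 2.9
tool_pos: [0.5844, -0.2544, 0.4049]
tool_rot: [-0.627, 3.078, 0.0]
contact_force: [0.0, -0.3, 0.3]
opening: 0.0853
grip_force: 0.0
```

Run:
```python
from h import *
import cv2
o=monitor.get_obs();M=R.from_rotvec(o["tool_rot"]).as_matrix();print(o["tool_pos"])
d=np.array([.5848,-.2545,.310])-o["tool_pos"];print("tool shift mm",(M.T@d*1000).round(1),"yaw",np.degrees(np.arctan2(-M[1,0],-M[0,0])))
i=eyes.camera_info("wrist");np.savez("w.npz",K=i["camera_matrix"],E=i["extrinsics"])
cv2.imwrite("pics/w2.png",eyes.get_image("wrist")[:,:,::-1])
```

```text
[ 0.58444504 -0.25440849  0.40493865]
tool shift mm [-0.3 -0.2 94.9] yaw 23.019855215060836
```

View pics/w2.png

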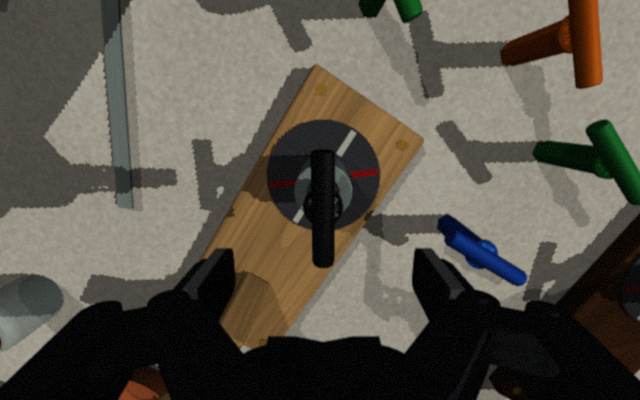

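The bar sits upright in the picture at (323,150–265), centred between the fingers and parallel to tool x. I'll descend and grip.

step_arm:
  commands:
    - [100, [0, 0, 30], 0]
    - [100, [0, 0, 60], 0]
    - [100, [0, 0, 85], 0]
    - [100, [0, 0, 95], 0]
    - [100, [0, 0, 95], 0]
    - [100, [0, 0, 95], 0]
  squeeze: 50

```text
t: 3.7
tool_pos: [0.585, -0.256, 0.3114]
tool_rot: [-0.624, 3.077, -0.003]
contact_force: [0.7, -0.9, 0.0]
opening: 0.0851
grip_force: 0.0
```

step_arm:
  commands:
    - [60, [0, 0, 0], 0]
    - [30, [0, 0, 0], 0]
    - [10, [0, 0, 0], 0]
    - [5, [0, 0, 0], 0]
    - [5, [0, 0, 0], 0]
    - [5, [0, 0, 0], 0]
    - [5, [0, 0, 0], 0]
    - [5, [0, 0, 0], 0]

```text
t: 4.7
tool_pos: [0.5847, -0.2559, 0.3101]
tool_rot: [-0.624, 3.078, -0.001]
contact_force: [-0.1, 0.2, 3.0]
opening: 0.0251
grip_force: 49.0
```

It stopped at 25 mm instead of the bar's 18 mm, so the fingertips have probably closed on a hub under the bar. I'll check on the larger dark key in the side view, which is the same kind.

Run:
```python
import cv2
from station import eyes
a=cv2.imread("pics/side0.png")[265:355,210:310]; b=eyes.get_image("side")[70:160,215:315,::-1]
cv2.imwrite("pics/c2.png",cv2.resize(cv2.hconcat([a,b]),(800,360),interpolation=cv2.INTER_CUBIC))
```

```text
(no output)
```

View pics/c2.png

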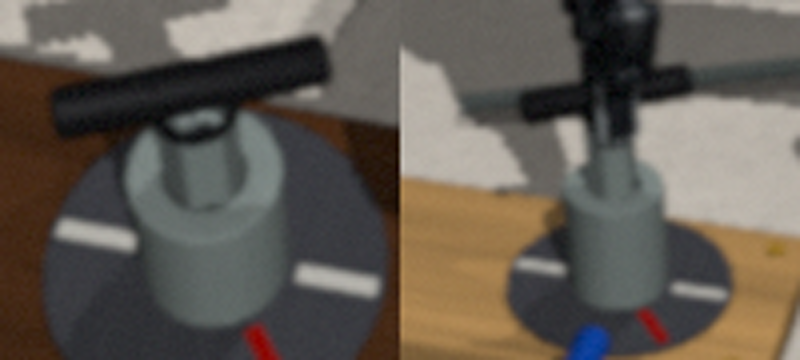

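A black collar sits just under the bar, and the fingertips closed on it. I'll open, rise 11 mm and regrip on the bar only.

step_arm:
  commands:
    - [55, [0, 0, 0], 0]
    - [55, [0, 0, 0], 0]
    - [55, [0, 0, 0], 0]
    - [55, [0, 0, -11], 0]
    - [55, [0, 0, -11], 0]
    - [20, [0, 0, -11], 0]
    - [3, [0, 0, -11], 0]
    - [3, [0, 0, -11], 0]
    - [3, [0, 0, -11], 0]
    - [3, [0, 0, -11], 0]
    - [3, [0, 0, -11], 0]
  squeeze: 50

```text
t: 6.12
tool_pos: [0.5847, -0.2559, 0.3209]
tool_rot: [-0.624, 3.079, -0.001]
contact_force: [-0.1, -0.6, 2.3]
opening: 0.0158
grip_force: 49.0
```

The opening of 15.8 mm is below the bar's 18 mm, so the tips hold it above its middle. I'll regrip 5 mm lower.

step_arm:
  commands:
    - [40, [0, 0, 0], 0]
    - [40, [0, 0, 0], 0]
    - [40, [0, 0, 5], 0]
    - [40, [0, 0, 5], 0]
    - [10, [0, 0, 5], 0]
    - [3, [0, 0, 5], 0]
    - [3, [0, 0, 5], 0]
    - [3, [0, 0, 5], 0]
    - [3, [0, 0, 5], 0]
  squeeze: 50

```text
t: 7.25
tool_pos: [0.5846, -0.2558, 0.3156]
tool_rot: [0.624, -3.079, -0.0]
contact_force: [-0.7, 0.2, -1.1]
opening: 0.0237
grip_force: 49.1
```

The opening now sits on the collar with the bar between the pads. Friction there gives about 0.6–1 Nm, far above the 0.12 Nm needed, so I'll turn 32° clockwise to the white line with a firmer grip.

step_arm:
  commands:
    - [3, [0, 0, 0], 0]
    - [3, [0, 0, 0], 7]
    - [3, [0, 0, 0], 14]
    - [3, [0, 0, 0], 21]
    - [3, [0, 0, 0], 27]
    - [3, [0, 0, 0], 32]
    - [3, [0, 0, 0], 32]
    - [3, [0, 0, 0], 32]
  squeeze: 80

```text
t: 8.25
tool_pos: [0.5844, -0.2556, 0.315]
tool_rot: [-0.246, -3.131, -0.001]
contact_force: [0.1, 1.0, -4.1]
opening: 0.0221
grip_force: 78.6
```

Run:
```python
import cv2
from station import eyes
a=eyes.get_image("top")[90:210,380:500,::-1]; b=eyes.get_image("side")[60:180,210:330,::-1]
cv2.imwrite("pics/c3.png",cv2.resize(cv2.hconcat([a,b]),(800,400),interpolation=cv2.INTER_CUBIC))
```

```text
(no output)
```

View pics/c3.png

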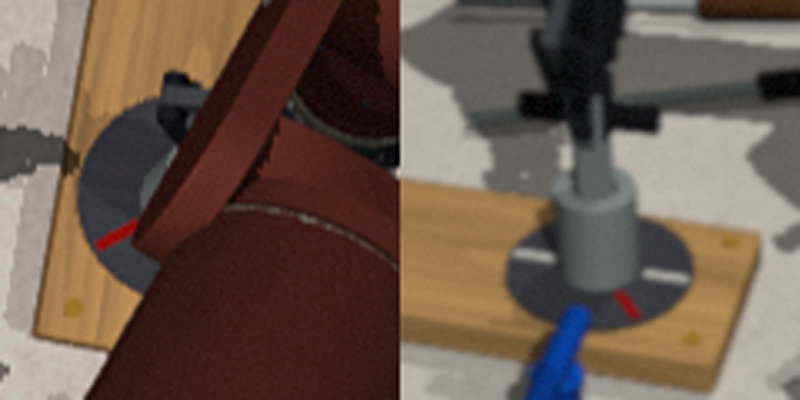

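In the side view the bar, from (522,107) to (657,118), runs parallel to the white line, from (512,255) to (687,278). I'll push down.

step_arm:
  commands:
    - [3, [0, 0, 4], 0]
    - [3, [0, 0, 8], 0]
    - [3, [0, 0, 12], 0]
    - [3, [0, 0, 16], 0]
    - [3, [0, 0, 19], 0]
    - [3, [0, 0, 19], 0]
    - [3, [0, 0, 19], 0]

```text
t: 9.22
tool_pos: [0.5849, -0.2557, 0.2978]
tool_rot: [0.248, 3.131, 0.0]
contact_force: [-1.5, 6.0, 3.3]
opening: 0.0221
grip_force: 79.8
```

step_arm:
  commands:
    - [3, [0, 0, 2], 0]
    - [3, [0, 0, 4], 0]
    - [3, [0, 0, 4], 0]
    - [3, [0, 0, 4], 0]

```text
t: 9.72
tool_pos: [0.5853, -0.2557, 0.2975]
tool_rot: [0.248, 3.13, 0.0]
contact_force: [-7.6, 9.0, 17.7]
opening: 0.0222
grip_force: 82.0
```

Position has stopped and the force is up to 18 N, so the key is home on the floor. I'll ease off 3 mm and turn 50° clockwise to the red line.

step_arm:
  commands:
    - [3, [0, 0, -3], 0]
    - [3, [0, 0, -3], 6]
    - [3, [0, 0, -3], 12]
    - [3, [0, 0, -3], 18]
    - [3, [0, 0, -3], 24]
    - [3, [0, 0, -3], 30]
    - [3, [0, 0, -3], 36]
    - [3, [0, 0, -3], 42]
    - [3, [0, 0, -3], 47]
    - [3, [0, 0, -3], 50]
    - [3, [0, 0, -3], 50]
    - [3, [0, 0, -3], 50]

```text
t: 11.22
tool_pos: [0.5852, -0.2555, 0.2978]
tool_rot: [1.547, 2.732, 0.002]
contact_force: [-2.2, 7.8, 5.9]
opening: 0.0221
grip_force: 80.3
```

Run:
```python
import cv2
from station import eyes,monitor
from h import *
o=monitor.get_obs();M=R.from_rotvec(o["tool_rot"]).as_matrix();print(np.degrees(np.arctan2(-M[1,0],-M[0,0])),o["wrist_torque"])
b=eyes.get_image("side")[60:180,210:330,::-1]
cv2.imwrite("pics/c4.png",cv2.resize(b,(500,500),interpolation=cv2.INTER_CUBIC))
```

```text
-59.04794859938495 [1.21040451 0.4025225  0.06612091]
```

View pics/c4.png

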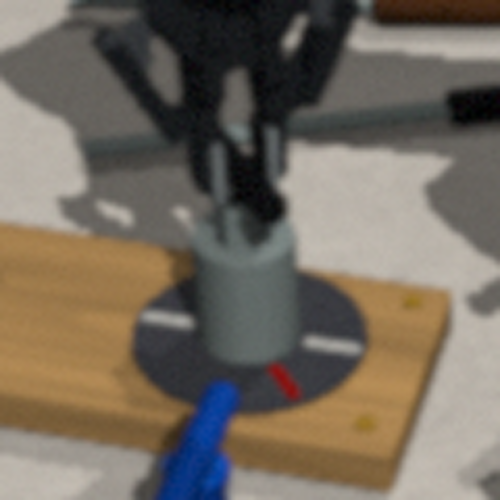

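The key is low in the barrel and the bar points along the red line, with its near end at (265,205). I'll release gently, rise, and look.

step_arm:
  commands:
    - [20, [0, 0, 0], 0]
    - [50, [0, 0, 0], 0]
    - [70, [0, 0, 0], 0]
    - [80, [0, 0, 0], 0]
    - [80, [0, 0, 0], 0]
    - [80, [0, 0, -20], 0]
    - [80, [0, 0, -50], 0]
    - [80, [0, 0, -90], 0]
    - [80, [0, 0, -130], 0]
    - [80, [0, 0, -130], 0]
    - [80, [0, 0, -130], 0]

```text
t: 12.65
tool_pos: [0.5845, -0.2558, 0.4262]
tool_rot: [1.548, 2.733, -0.0]
contact_force: [-0.4, 0.3, -0.7]
opening: 0.0684
grip_force: 0.0
```

Run:
```python
import cv2
from station import eyes
b=eyes.get_image("side")[60:180,210:330,::-1];a=eyes.get_image("wrist")[:,:,::-1]
cv2.imwrite("pics/c5.png",cv2.hconcat([cv2.resize(b,(400,400),interpolation=cv2.INTER_CUBIC),a[:,120:520]]))
```

```text
(no output)
```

View pics/c5.png

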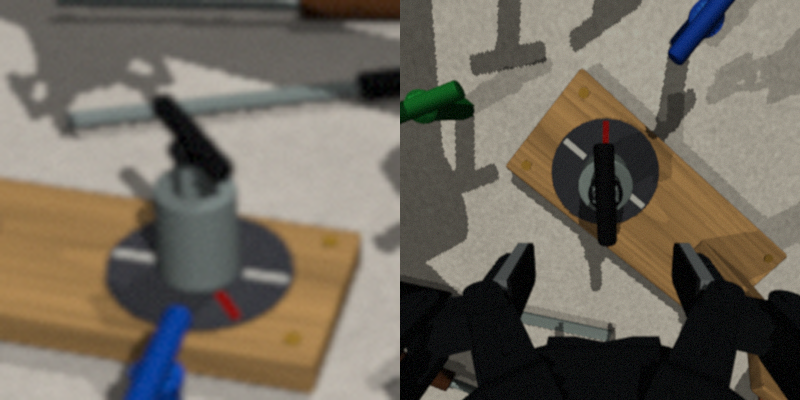

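The bar lies over the red line in both views and the fingers are clear. One numeric check on the bar's height before handing in.

Run:
```python
from h import *
i=eyes.camera_info("side");E=np.linalg.inv(i["extrinsics"])
for z in(.137,.155):
    p=i["camera_matrix"]@(E@[.585,-.2545,z,1])[:3];print(z,p[:2]/p[2])
print("seen",210+192*.3,60+137*.3)
```

```text
0.137 [267.38263109 101.18297568]
0.155 [266.87243604  93.72984459]
seen 267.6 101.1
```

The bar centre is at 137 mm, so the key is fully seated.

```bash
python3 -c "
from station import finish_job
print(finish_job())"
```

```text
the job is handed in; nothing more can be done
None
```

I pushed the pine key fully home, turned it clockwise to the red line and released it upright in the clamp, without touching the dark key; the job is handed in, but no verdict came back.

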